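Present a lantern pane label up over the light pad

TASK

Fold the orange dust cover of the pane stand back until it leans about 20 degrees past upright (110 degrees open), then lift the glass lantern pane out of its slot. Hold it centred about 20 cm above the light pad with its frosted end (the one with the small corner notch) pointing to the pad's blue-striped side and its red-label face turned up, sloping about 45 degrees or flatter. Leave the other things where they are, and finish still gripping the pane steadily up there, with the cover still open.

Things in the scene. Friction and masses are not known exactly. Their poses are not given: they have to be found in the camera images.
- stand: Fixed brown wooden pane stand. Origin: centre of its underside, on the bench; z up. Base board 190 (x) x 220 (y) x 10 mm thick. A side board, 170 mm wide (x), 10 mm thick, centred at y = +105 mm, rises to 115 mm above the bench; the dust cover is hinged along its top. The other three sides are open.
- cover (a joint): Angle (rad) of the orange dust cover: 0 closed, level, pointing to the stand's -y; 1.571 upright; 1.92 = 110 degrees, leaning away from the pane; stop at 2.4. Starts at 0.45 to 0.85. Its stiff hinge (0.22 N m, 1.5 to 3 N at the free edge) stays where it is left. Flat panel without handle, 160 mm along the hinge x 170 x 5 mm, 120 g; push its inner side or free edge towards the stand's +y.
- cover_hinge (a point): Middle of the hinge axis, fixed to the stand at (0, 105, 115) mm in its frame; the axis runs along the stand's x.
- cover_edge (a point): Middle of the cover's free edge (marked by an aluminium strip), 170 mm from the hinge axis.
- block: Fixed round dark wooden block, 156 mm across, 13 mm thick, in the middle of the stand's base, turned any way. Two cork rails on it, up to 25 mm above its underside, form a slot 11 mm wide, 12 mm deep along its x, closed at both ends, in which the pane stands. Origin: centre of its underside, 10 mm above the bench.
- pane: Loose pale green glass pane, 120 (x) x 8 (y) x 70 mm (z), 140-220 g, standing in the slot. Origin: middle of its lower long edge, at first 23 mm above the bench (top edge 93). Axes: x to frosted end, y out of label face, z to top edge. Last 34 mm at +x frosted white; 12 x 12 mm notch in its top corner. Red label 24 x 32 mm on the frosted part, +y face only: seen so, the notch is upper left.
- pane_mid (a point): Centre of the pane, 35 mm above its origin along its z.
- pane_frosted_end (a point): Middle of the pane's frosted short end, 60 mm from pane_mid along the pane's x.
- pad: Fixed square light pad, 170 x 170 x 12 mm, grey with a white lit face and a bright blue stripe along its -y side. Origin: centre of its underside, on the bench; z up; its -y axis points to the striped side.
- pad_mid (a point): Centre of the pad's upper face, 12 mm above the bench.
- finial: Bystander: loose brass lamp finial, 52 mm across, 70 mm tall, standing. Origin: centre of its underside.
- jar: Bystander: loose glass jar with black cap, 60 mm across, 75 mm tall. Origin: centre of its underside.
- driver: Bystander: loose screwdriver with red handle, lying on the bench along its x, about 200 mm long.
Things that resemble listed ones, but are neither listed nor needed, are in the scene too. Of the things that look like the pane, the largest one is meant.

How it is judged:
On the way, in this order (a step that is already met when the one before it is completed fails the run):
1. the cover is folded back to 110 degrees (within 10 degrees) while the pane still stands in its slot (value of joint cover between 1.74 and 2.1 rad and distance of pane_mid from where it was at the start of the episode below 0.02 m), for 0.2 s.
2. the pane is lifted clear of the stand in the gripper (height (world z) of pane_mid above 0.12 m and contact force between the fingers and pane above 1 N and contact force between pane and block below 0.2 N), for 0.2 s.
At the end, for the whole second after the job is handed in: Pane still in the fingers, touching neither pad nor stand; its centre within 50 mm of over the pad's, 130-290 mm above the bench; label face normal within 60 deg of straight up; long axis within 20 deg of the pad's y, frosted end on the blue side; cover 100-120 deg open (value of joint cover between 1.74 and 2.1 rad and horizontal distance between pane_mid and pad_mid below 0.05 m and z of pane_mid in the frame of pad between 0.13 and 0.29 m and angle between pane's own y axis and vertical below 1.05 rad and angle between the x axis of pane and the y axis of pad, either way round below 0.35 rad and y of pane_frosted_end in the frame of pad below 0 m and contact force between the fingers and pane above 1 N and contact force between pane and pad below 0.2 N and contact force between pane and stand below 0.2 N and linear speed of pane below 0.03 m/s); the arm keeps its last pose, push and grip.
It fails at once if a bystander (finial, jar, screwdriver) is moved by more than 25 mm (distance of any of finial, jar, driver from where it was at the start of the episode above 0.025 m).
It also fails if it takes over 51 s, if anything falls off the work surface, if the arm or the gripper's body presses on something with over 40 N, if the wrist force passes 120 N, or if a joint passes its speed limit or range.

ROBOT

A 6-joint arm with a two-finger parallel gripper is mounted at the origin on the work surface. World frame = base frame: x ahead of the robot, y to its left, z up, the work surface at z = 0. Lengths are in m, angles in rad, forces in N, time in s.
With the tool pointing down it reaches from about 0.275 to 0.875 m from the base axis. Payload 12.5 kg.
Tool frame: the origin (TCP) lies on the centre line of the jaws, within the pads' length; the fingertips stand r.finger_overhang ahead of it and the grasp point (between the pads) lies 3 mm ahead of it (r.finger_overhang is the distance from the TCP to the fingertips, in m); z points along the fingers, y is the line along which they close (so a half turn about z gives the same grasp; the last joint's range is limited). The gripper opens to 85 mm and grips with 20 to 120 N. Pads are 22 mm wide; open, the fingers measure 114 mm over their backs; the gripper's body (76 mm by 85 mm) begins 54 mm behind the grasp point. The pads swing forward as they close: fully open they stand 13 mm farther back than shut.
Start: joints at [1.162, 0.351, 1.652, -0, 1.139, -0.085], TCP at [0.175, 0.521, 0.253] pointing down, gripper open.
Joint ranges: [-2.75, 2.75], [-0.79, 2.1], [0.01, 2.65], [-1.57, 4.71], [0.07, 3.14], [-2.87, 2.87]. Speed limits (rad/s): [2.22, 2.22, 2.79, 3.14, 3.14, 3.14].

INTERFACE

Orientations are given as a unit quaternion [x, y, z, w].
In Python, from cell import r, optics gives the robot as it stands. The module is installed in compiled form; this text tells all that it offers. Calls block until the motion is done:
- r.move_to(position, orientation): joint-space move of the TCP to a pose.
- r.move_linear(position, rot=None, vel=0.15): straight line of the TCP; rot=None keeps the orientation; vel is the mean speed in m/s.
- r.set_joints(angles): joint-space move.
- r.set_gripper(opening, squeeze=None): opening from 0.0 (shut) to 1.0 (fully open); squeeze is the grip in N (None keeps the last); returns when the fingers have stopped.
- r.sleep(seconds).
- r.inverse_kinematics(position, orientation): joint angles nearest the present ones, or None.
- optics.get_image(name): name is "scene" or "top"; returns a dict with "pixels" (480x640x3 uint8, red, green, blue), "depth" (480x640 float32, m along the optical axis (not along the pixel's ray), 0 where there is no reading), "fx", "fy", "cx", "cy" (pixels), "camera_from_world" (4x4, takes a point from world to camera coordinates). Camera axes: x right, y down, z forward; pixel columns grow to the right and rows downward; lengths in m; the calibration is good to about 2 mm. A picture is of the moment at which its call begins.
A pose or a line that the arm cannot do raises r.PlanningError and nothing moves.
- r.hand_in(): hands the job in; it is judged then, once.
Readings, each from a call of its own:
- r.current_t(): time.
- r.current_q(): joint angles.
- r.current_qvel(): joint speeds.
- r.current_effort(): joint torques, N m.
- r.current_tool_pos(): TCP position.
- r.current_ee_rot(): TCP orientation.
- r.current_contact_force(): force on the tool from outside, world axes, zero at the start.
- r.current_torque(): the same for the moment, N m.
- r.current_opening(): opening from 0.0 (shut) to 1.0 (fully open).
- r.current_finger_force(): force on a finger pad.
Only numpy, scipy, OpenCV 4.12 (cv2) and the standard library are available. Lean on these libraries where they do the work, as an engineer would, in place of code of your own. Each camera call takes 0.05 s, during which the arm holds its last target. There are 200 camera calls.

## Working session

There is one attempt and no reset: what is moved stays moved. The work goes in short steps, each a Python script; the robot and the scene stay as the last script left them, time stands still between calls to the robot, and variables do not carry over. Pictures are saved under pics/ and viewed, at most 10 in all, crops included, and the job is handed in when it is done.

```bash
mkdir -p pics; cat > h.py <<'E'
import numpy as np, cv2
from cell import r, optics
def grab(n):
    d=optics.get_image(n); np.savez(f'{n}.npz',**d); return d
def load(n): return dict(np.load(f'{n}.npz'))
def cast(d,u,v,z):
    M=np.array(d['camera_from_world']);R=M[:3,:3];t=M[:3,3];c=-R.T@t
    k=R.T@np.array([(u-d['cx'])/d['fx'],(v-d['cy'])/d['fy'],1.]); return c+k*(z-c[2])/k[2]
def dep(d):
    M=np.array(d['camera_from_world']);Z=d['depth'];v,u=np.mgrid[:480,:640]
    P=np.stack([(u-d['cx'])/d['fx']*Z,(v-d['cy'])/d['fy']*Z,Z],-1)
    return (P-M[:3,3])@M[:3,:3]
E
python3 - <<'E'
from h import *
for n in('scene','top'):
    d=grab(n); cv2.imwrite(f'pics/{n}0.png',d['pixels'][:,:,::-1])
    M=d['camera_from_world'];print(n,-M[:3,:3].T@M[:3,3],M[2,:3],d['fx'])
print(r.finger_overhang,r.current_t(),r.current_ee_rot())
E
```

```text
scene [ 1.08662371 -0.69983738  1.0125408 ] [-0.39249827  0.51427027 -0.76254259] 555.0790357808569
top [ 0.36180018 -0.08138841  1.27653275] [ 0.202919    0.01071239 -0.97913693] 597.4644060968207
0.022 0.1 [ 1.61190161e-01  9.86923221e-01 -5.24217973e-04 -1.15826661e-04]
```

View pics/scene0.png

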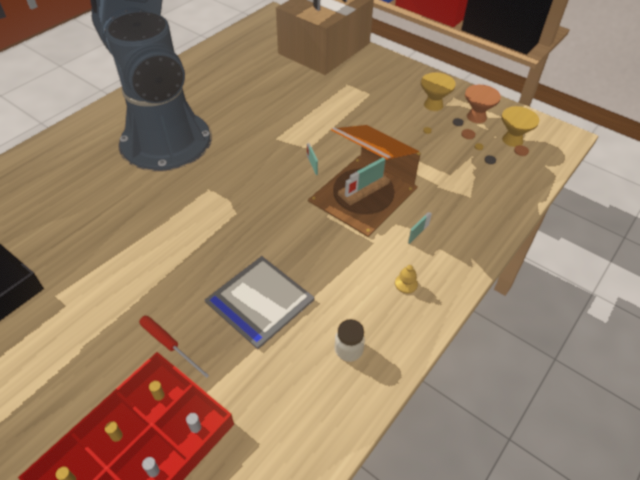

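View pics/top0.png

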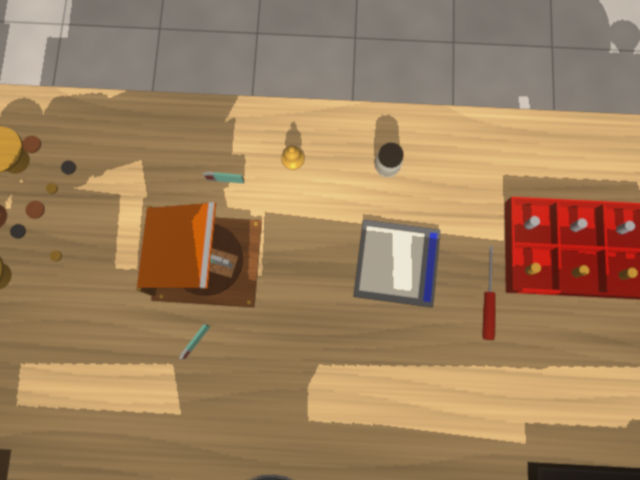

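Scene: the pane is in the stand at about (365,180) with a red label at (351,186). Cover is at (375,140), pad at (260,300) with its blue stripe at lower left, finial (407,278), jar (350,338), driver (175,345).
Pane candidates: in-stand one at scene (365,180) / top (222,262); small lookalikes at scene (313,160) / top (195,340) and scene (418,228) / top (224,177). I choose the in-stand one (it stands in the slot, and is the largest) and check it with a crop.

```bash
python3 - <<'E'
from h import *
s=load('scene');t=load('top')
c=s['pixels'][115:245,300:450,::-1];cv2.imwrite('pics/crop1.png',cv2.resize(c,None,fx=4.5,fy=4.5,interpolation=cv2.INTER_CUBIC))
for n,d in(('scene',s),('top',t)):
    P=dep(d);hsv=cv2.cvtColor(d['pixels'],cv2.COLOR_RGB2HSV);H,S,V=[hsv[...,i].astype(int) for i in range(3)]
    ok=d['depth']>0
    # bench height check
    print(n,'bench z',np.median(P[...,2][ok&(abs(P[...,0]-.45)<.05)&(abs(P[...,1]+.05)<.05)]))
    blue=ok&(H>110)&(H<130)&(S>150)&(P[...,0]>.3)&(P[...,0]<.8)&(abs(P[...,2]-.01)<.015)
    print('blue',blue.sum(),P[blue].mean(0))
    box=(P[...,0]>.35)&(P[...,0]<.7)&(P[...,1]>-.33)&(P[...,1]<-.02)&ok
    pad=box&(P[...,2]>.007)&(P[...,2]<.02)
    pad=cv2.morphologyEx(pad.astype(np.uint8),cv2.MORPH_OPEN,np.ones((5,5)))>0
    q=P[pad][:,:2].astype(np.float32);rc=cv2.minAreaRect(q);print('pad',rc,P[pad][:,2].mean())
    org=ok&(H>4)&(H<18)&(S>200)&(V>110)&(P[...,2]>.1)&(P[...,2]<.35)&(P[...,1]>.1)&(P[...,1]<.5)&(P[...,0]>.3)
    org=cv2.erode(org.astype(np.uint8),np.ones((3,3)))>0
    q=P[org];m=q.mean(0);u,sv,vt=np.linalg.svd(q-m,full_matrices=False);print('cover',len(q),m,vt[2],sv/np.sqrt(len(q)));
    print(cv2.minAreaRect(q[:,:2].astype(np.float32)),q[:,2].min(),q[:,2].max())
    # stand board
    st=ok&(abs(P[...,2]-.010)<.004)&(P[...,1]>.1)&(P[...,1]<.5)&(P[...,0]>.3)&(P[...,0]<.75)
    st=cv2.morphologyEx(st.astype(np.uint8),cv2.MORPH_OPEN,np.ones((3,3)))
    k,l,ss,cc=cv2.connectedComponentsWithStats(st)
    i=1+np.argmax(ss[1:,4]);q=P[l==i];print('stand',len(q),cv2.minAreaRect(q[:,:2].astype(np.float32)))
    g=ok&(H>60)&(H<95)&(S>50)&(P[...,1]>.05)&(P[...,1]<.6)&(P[...,2]>.02)&(P[...,0]>.3)
    k,l,ss,cc=cv2.connectedComponentsWithStats(g.astype(np.uint8))
    for i in range(1,k):
        if ss[i,4]>15:
            q=P[l==i];print('green',ss[i],q.min(0),q.max(0),np.linalg.svd(q-q.mean(0),full_matrices=False)[2][2])
E
```

```text
scene bench z -0.0007704321110696221
blue 153 [ 0.55069624 -0.30639654  0.01162926]
pad ((0.5738365650177002, -0.2394857555627823), (0.17230558395385742, 0.17307573556900024), 85.30464172363281) 0.011571491124631487
cover 420 [0.58768868 0.21099844 0.15511372] [-0.00477483 -0.46727623 -0.88409848] [0.03186739 0.02616143 0.00064683]
((0.5716091990470886, 0.2101842164993286), (0.09609021991491318, 0.1281222552061081), 87.8462905883789) 0.12752358089575438 0.18268448041289823
stand 503 ((0.6267451047897339, 0.18626552820205688), (0.057149775326251984, 0.17112836241722107), 0.3351883590221405)
green [310 148   7  22  78] [0.37284906 0.14923957 0.02050294] [0.41955095 0.18375976 0.05199208] [ 0.55436657  0.83168806 -0.0311878 ]
green [358 159  26  29 405] [0.55058919 0.14627877 0.03688523] [0.57675054 0.22488515 0.09862797] [-0.97157574  0.2338105  -0.03705704]
green [412 217  14  14  47] [0.73600968 0.10833492 0.03825186] [0.742597   0.16215029 0.05142908] [ 0.99797609 -0.04071214 -0.04884925]
top bench z 0.0004505248928999844
blue 395 [ 0.56390262 -0.30692775  0.01258406]
pad ((0.5698074698448181, -0.23789368569850922), (0.1702979952096939, 0.1706140637397766), 85.16118621826172) 0.01273170762844523
cover 4363 [0.55418251 0.20919117 0.1583253 ] [0.00713394 0.46555423 0.8849906 ] [0.04442552 0.04149521 0.00161614]
((0.5561061501502991, 0.2103671282529831), (0.12852178514003754, 0.15424111485481262), 89.2613754272461) 0.11893410656881048 0.19521483413687318
stand 498 ((0.4766252040863037, 0.21386490762233734), (0.1201617419719696, 0.030931955203413963), 89.23804473876953)
green [214 173  29   9 170] [0.73086919 0.10525316 0.02019444] [0.74016832 0.16495933 0.05604808] [-0.99540519  0.04360496  0.08524737]
green [187 325  22  25 154] [0.36610385 0.15238473 0.02006475] [0.41617136 0.18725863 0.05517018] [-0.55328656 -0.82650945  0.10371173]
```

View pics/crop1.png

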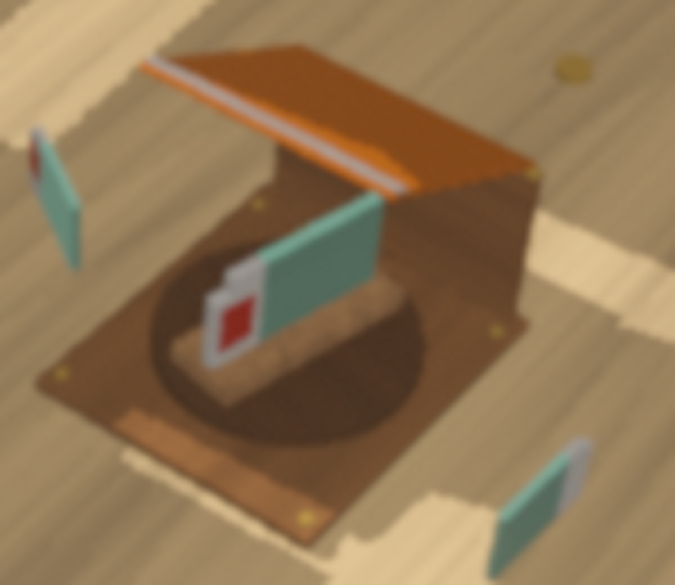

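The crop confirms it: the in-stand pane is frosted on the left (near −y), with its notch upper left as seen on the red-label face, so that face points to about +x. Hinge comes out near (0.556, 0.288, 0.115), cover at ≈0.48 rad, edge height ≈0.194, all consistent with the given sizes. Next I push the cover.

```bash
cat > a.py <<'E'
from h import *
from scipy.spatial.transform import Rotation as Ro
def quat(x,y,z): return Ro.from_matrix(np.stack([x,y,z],1)).as_quat()
def coverang(n):
    d=grab(n);P=dep(d);hsv=cv2.cvtColor(d['pixels'],cv2.COLOR_RGB2HSV);H,S,V=[hsv[...,i].astype(int) for i in range(3)]
    m=(d['depth']>0)&(H>4)&(H<18)&(S>180)&(V>60)&(P[...,2]>.12)&(P[...,2]<.35)&(P[...,1]>.05)&(P[...,1]<.45)&(P[...,0]>.4)
    q=P[cv2.erode(m.astype(np.uint8),np.ones((3,3)))>0]
    a=np.linalg.svd(q-q.mean(0),full_matrices=False)
    nn=a[2][2]; th=np.arctan2(abs(nn[1]),abs(nn[2]))*1.
    return len(q),np.degrees(th),nn,q.mean(0),a[1]/np.sqrt(len(q))
E
python3 - <<'E'
from a import *
HY,HZ=.288,.115
r.set_gripper(0.0,40)
c=[quat([0,s,0],[s,0,0],[0,0,-1]) for s in(1.,-1.)]
q0=r.current_q()
def cost(q):
    j=r.inverse_kinematics([.556,.10,.27],q); return 99 if j is None else np.abs(np.array(j)-q0).max()
q=min(c,key=cost);print(cost(c[0]),cost(c[1]))
r.move_to([.556,.10,.27],q)
f=lambda:np.round(r.current_contact_force(),1)
print(r.current_t(),f(),r.current_opening())
r.move_linear([.556,.10,.169+.022],q)
for th in np.radians([28,36,44,52,60,68,76,84,92,98,104]):
    ez=HZ+.17*np.sin(th);tip=ez-.028
    y=HY-.17*np.cos(th) if th<np.pi/2 else HY-(tip-HZ)/np.tan(th)-.0027
    r.move_linear([.556,y-.011,tip+.022],q,vel=.1)
    print(round(np.degrees(th)),f(),np.round(r.current_tool_pos(),4))
print(r.current_t())
for n in('top','scene'):print(coverang(n))
print(r.current_t())
cv2.imwrite('pics/s1.png',load('scene')['pixels'][:,:,::-1])
E
```

```text
1.0668580361692228 99
2.9083 [-0.1 -0.2  0.2] 0.002734871654298678
28 [-12.2 -58.8  34.9] [0.5572 0.12   0.193 ]
36 [ -2.2 -34.7  24.7] [0.5583 0.1356 0.2138]
44 [ 1.1 -4.3  5. ] [0.5572 0.1548 0.2295]
52 [ 0.4 -0.6 -0.1] [0.556  0.1729 0.2434]
60 [-0.4 -0.1 -0.1] [0.5561 0.1927 0.2565]
68 [ 0.1 -0.6 -0. ] [0.556  0.214  0.2669]
76 [-0.2 -0.2  0. ] [0.556  0.2366 0.2741]
84 [1.2 0.4 0.2] [0.5559 0.2599 0.2781]
92 [0.6 0.4 0.1] [0.5559 0.2799 0.2788]
98 [ 0.1  0.4 -0.5] [0.5559 0.2944 0.2772]
104 [-0.8  0.2 -0.1] [0.5559 0.3089 0.2737]
7.6333
(2855, np.float64(73.3763182410886), array([ 0.01267078,  0.95812749, -0.28606148]), array([0.5626734 , 0.29805313, 0.18217056]), array([0.04602545, 0.03266457, 0.00129069]))
(3290, np.float64(73.21515380510448), array([ 0.01500856,  0.95728807, -0.28874606]), array([0.5653313 , 0.30189077, 0.19777398]), array([0.04538873, 0.04325203, 0.00242554]))
7.7333
```

The first push nearly jammed along the panel (59 N) but then freed. The cover is now at ≈106.7° by depth plane fits from both views. I'll nudge it by 3°, retract, and look.

```bash
python3 - <<'E'
from a import *
p=np.array(r.current_tool_pos());q=r.current_ee_rot()
r.move_linear(p+[0,.008,-.001],q,vel=.05)
print(r.current_contact_force())
r.move_linear(p+[0,-.08,.03],q,vel=.25)
r.move_linear([.45,.02,.32],q,vel=.3)
r.sleep(.2)
for n in('top','scene'):print(coverang(n))
print(r.current_t())
for n,(a,b,c,d) in(('scene',(90,245,300,450)),('top',(190,320,100,280))):
    im=load(n)['pixels'];cv2.imwrite(f'pics/{n}2.png',cv2.resize(im[a:b,c:d,::-1],None,fx=3.8,fy=3.8,interpolation=cv2.INTER_CUBIC))
E
```

```text
[-0.15343078  0.414493   -0.39343529]
(4710, np.float64(70.52823287100207), array([-0.01231666, -0.94273435,  0.33331704]), array([0.55673422, 0.31035115, 0.20638018]), array([0.04649055, 0.0439734 , 0.00137426]))
(3552, np.float64(70.56229535156127), array([-0.01353024, -0.94291755,  0.3327513 ]), array([0.56373314, 0.30725557, 0.20047888]), array([0.04499059, 0.0439613 , 0.00253597]))
9.8
```

View pics/scene2.png

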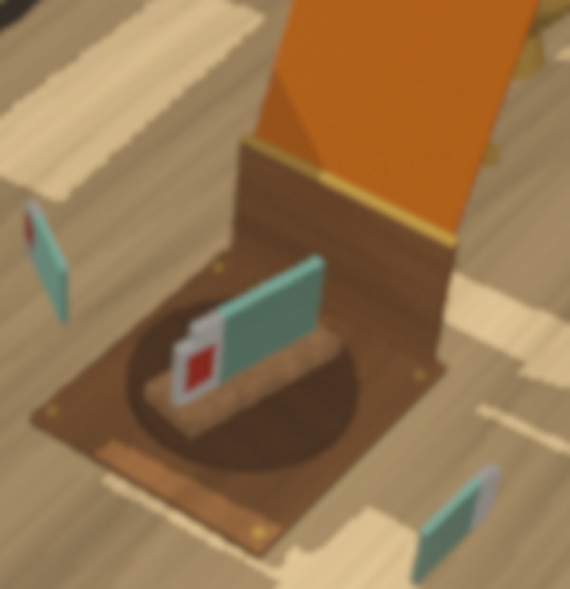

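View pics/top2.png

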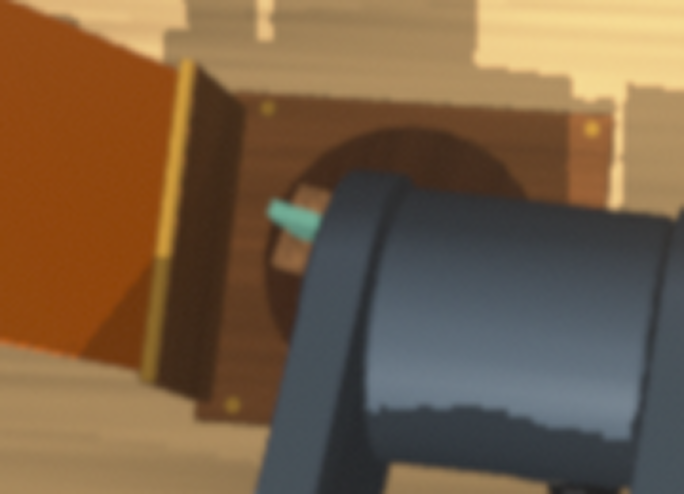

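Scene crop: cover open at ≈109.5°, pane still upright in the slot (crop (175,380) to (322,262)), but the arm hides it in the top view. I'll move aside and measure the pane from both views.

```bash
python3 - <<'E'
from a import *
q=r.current_q();j=np.array(q);j[0]-=.75;r.set_joints(j);print(r.current_t())
for n in('top','scene'):
    d=grab(n);P=dep(d);hsv=cv2.cvtColor(d['pixels'],cv2.COLOR_RGB2HSV);H,S,V=[hsv[...,i].astype(int) for i in range(3)]
    b=(d['depth']>0)&(P[...,0]>.48)&(P[...,0]<.63)&(P[...,1]>.08)&(P[...,1]<.26)
    m=b&(P[...,2]>.045)&(P[...,2]<.105)
    k,l,ss,_=cv2.connectedComponentsWithStats(m.astype(np.uint8));i=1+np.argmax(ss[1:,4]);m=l==i
    q=P[m];print(n,ss[i],'z',q[:,2].min(),q[:,2].max(),'mean',q.mean(0))
    top=q[q[:,2]>.088];rc=cv2.minAreaRect(top[:,:2].astype(np.float32));print('top',len(top),rc,top[:,2].mean())
    if n=='scene':
        f=q[(q[:,2]<.086)];f=P[(cv2.erode(m.astype(np.uint8),np.ones((3,3)))>0)&(P[...,2]<.086)]
        mm=f.mean(0);nn=np.linalg.svd(f-mm,full_matrices=False)[2][2];nn*=np.sign(nn[0])
        al=q@np.array([-nn[1]*-1,-nn[0],0]);print('face',mm,nn,'along',al.min(),al.max())
cv2.imwrite('pics/t3.png',cv2.resize(load('top')['pixels'][200:310,130:270,::-1],None,fx=4.5,fy=4.5,interpolation=cv2.INTER_CUBIC))
E
```

```text
11.05
top [171 243  61  24 393] z 0.04540586678854747 0.10174153211267016 mean [0.55380959 0.16901817 0.08282131]
top 226 ((0.5569479465484619, 0.17613108456134796), (0.10747635364532471, 0.008555661886930466), 76.34136962890625) 0.09352890925746356
scene [345 158  40  37 607] z 0.04503076832889102 0.09595575153403647 mean [0.56065716 0.16619959 0.07237879]
top 135 ((0.5599784851074219, 0.1758698672056198), (0.10942606627941132, 0.012543797492980957), 76.40701293945312) 0.09145490063598331
face [0.56133557 0.16536611 0.06830525] [ 0.97169226 -0.23592767 -0.01234052] along -0.3596507025417961 -0.23429856558224463
```

View pics/t3.png

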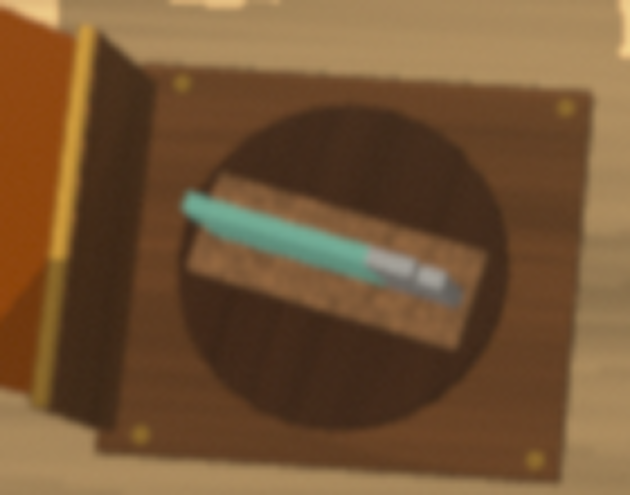

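Top crop: pane top edge runs from (185,205) to (460,290), frosted end to the right (−y). Measured length without the notch is 108 mm, height 93 mm, yaw consistent across both views, so centre ≈ (0.557, 0.170). Now I grasp and lift it.

```bash
cat >> a.py <<'E'
n0=np.array([.9717,-.2362,0]);n0/=np.linalg.norm(n0)
g=np.array([.557,.170,.075])
px=np.array([-.084,-.9965,0]);px/=np.linalg.norm(px);fw=np.array([-px[1],px[0],0]);up=np.array([0,0,1.])
mid=np.array([.5715,-.2388,.215])
def final(al,s,dz=.017):
    y=np.cos(al)*fw+np.sin(al)*up; z=np.sin(al)*fw-np.cos(al)*up
    return mid-z*dz, quat(np.cross(s*y,z),s*y,z)
def gq(s): return quat(np.cross(s*n0,-up),s*n0,-up)
E
python3 - <<'E'
from a import *
ik=lambda p,q:(lambda j:None if j is None else np.round(j,2))(r.inverse_kinematics(p,q))
for s in(1,-1):
    print(s,ik(g,gq(s)))
    for a in(50,60,70,80,90):print(a,ik(*final(np.radians(a),s)))
s=1 if ik(g,gq(1)) is not None and ik(*final(np.radians(60),1)) is not None else -1
print('s',s)
r.set_gripper(.5,60)
r.move_to(g+[0,0,.13],gq(s))
r.move_linear(g,gq(s),vel=.12)
print(r.current_contact_force(),r.current_t())
r.set_gripper(0.,60);print(r.current_opening(),r.current_finger_force(),r.current_contact_force())
r.move_linear(g+[0,0,.04],gq(s),vel=.08)
r.move_linear(g+[0,0,.20],gq(s),vel=.15)
r.sleep(.3);print(r.current_opening(),r.current_finger_force(),r.current_contact_force(),r.current_t())
d=grab('scene');cv2.imwrite('pics/s4.png',d['pixels'][:,:,::-1])
E
```

```text
1 [ 0.22  0.64  1.69 -0.    0.81  0.45]
50 [-0.64  0.32  2.04  1.59  0.42 -1.98]
60 [-0.68  0.36  2.12  2.06  0.58 -2.46]
70 [-0.71  0.43  2.18  2.29  0.82 -2.72]
80 None
90 None
-1 [ 0.22  0.64  1.69 -0.    0.81 -2.69]
50 [-0.64  0.32  2.04  1.59  0.42  1.17]
60 [-0.68  0.36  2.12  2.06  0.58  0.68]
70 [-0.71  0.43  2.18  2.29  0.82  0.42]
80 [-0.72  0.53  2.21  2.41  1.08  0.27]
90 [-0.73  0.65  2.21  2.48  1.35  0.17]
s 1
[0.64261976 0.25584968 0.24025299] 14.7583
0.0891208675105907 59.315587878227234 [-0.76834363  0.69077451  4.51557032]
0.0864663773683584 58.46403479576111 [ 0.19679583  0.35114866 -1.9027313 ] 17.3333
```

View pics/s4.png

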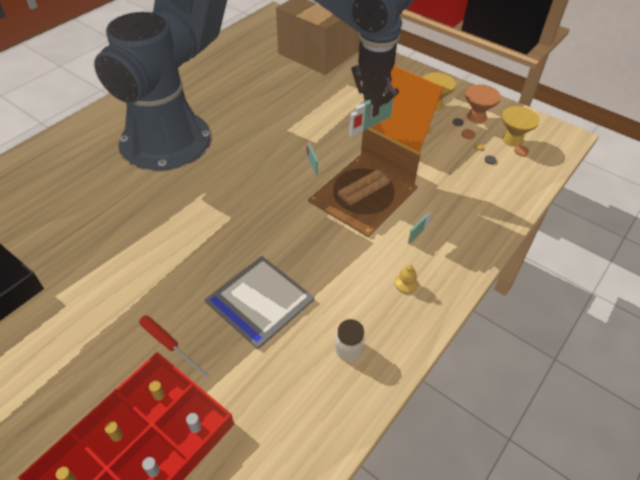

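Pane held at (375,110) in the scene view, clear of the slot, grip 58 N, cover still open. Next, carry it over the pad and tilt.

```bash
python3 - <<'E'
from a import *
r.move_linear([.54,-.235,.33],vel=.25)
print(r.current_t(),np.round(r.current_q(),2))
p,q=final(np.radians(62),1)
j=r.inverse_kinematics(p+[0,0,.06],q);print(np.round(j,2))
r.move_to(p+[0,0,.06],q)
r.move_linear(p,q,vel=.1)
r.sleep(.5);print(r.current_opening(),r.current_finger_force(),r.current_contact_force(),r.current_t(),r.current_tool_pos()-p)
for n in('top','scene'):
    d=grab(n);P=dep(d);hsv=cv2.cvtColor(d['pixels'],cv2.COLOR_RGB2HSV);H,S,V=[hsv[...,i].astype(int) for i in range(3)]
    z=P[...,2];m=(d['depth']>0)&(abs(P[...,0]-.57)<.12)&(abs(P[...,1]+.24)<.12)&(z>.13)&(z<.3)&(V>100)
    k,l,ss,_=cv2.connectedComponentsWithStats(m.astype(np.uint8));i=1+np.argmax(ss[1:,4]);f=P[l==i]
    nn=np.linalg.svd(f-f.mean(0),full_matrices=False)[2][2];rc=cv2.minAreaRect(f[:,:2].astype(np.float32))
    print(n,ss[i],f.mean(0),nn,rc,f[:,2].min(),f[:,2].max())
    cv2.imwrite(f'pics/{n}5.png',d['pixels'][:,:,::-1])
a=load('scene')['pixels'][120:360,150:450];b=load('top')['pixels'][150:390,300:600]
cv2.imwrite('pics/f5.png',cv2.resize(np.vstack([a,b])[:,:,::-1],None,fx=1.25,fy=1.25))
print(coverang('scene')[:2],r.current_t())
E
```

```text
19.1667 [-0.49  0.36  1.45  0.    1.33 -0.25]
[-0.68  0.25  2.1   1.9   0.56 -2.27]
0.08574580978086427 58.51801335811615 [ 0.37184414 -0.29842818 -1.41330758] 22.1667 [ 3.07542397e-05 -2.69254017e-05  1.44529802e-04]
top [ 378  225   68   40 1847] [ 0.57204658 -0.23570135  0.21886343] [ 0.45528833 -0.03659348  0.88959173] ((0.5706603527069092, -0.23771324753761292), (0.12009213864803314, 0.06672190129756927), 85.25241088867188) 0.19869222187097837 0.24336822811998124
scene [ 205  200   82   71 2139] [ 0.57408364 -0.24220387  0.21673069] [ 0.3132605  -0.03467005  0.94903417] ((0.532546877861023, -0.23512405157089233), (0.12292477488517761, 0.15016664564609528), 84.50691986083984) 0.19285450225118994 0.2518940922294493
(3531, np.float64(70.45873958057571)) 22.3167
```

View pics/f5.png

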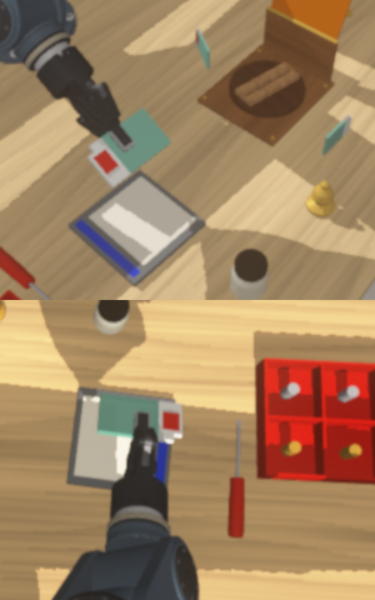

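The picture shows the pane over the pad, label face up, frosted end over the blue stripe. The fit gives centre (0.571, −0.237, 0.217), normal ≈27° from vertical, and cover at 109.5°. All criteria are met.

```bash
python3 -c "
from h import *
print(r.hand_in())"
```

```text
the job is handed in; nothing more can be done
None
```

I handed the job in at about 22 s. The cover is open at about 109.5° and the pane is gripped steadily, centred about 20 cm above the pad, label face up (about 27° slope) with the frosted end on the blue side. The first push on the cover briefly reached about 59 N on the fingers before it freed, and no verdict came back.

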